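Make up two machine repair kits

TASK

Make up the two repair kits from the stock on the green mat: the drill's kit, in the blue tray, is the aluminium V-belt pulley and the steel-shielded ball bearing; the lathe's kit, in the yellow tray, is the bronze gear, the orange-sealed ball bearing and the shaft key. Give each part a compartment of its own, lying flat on the tray's floor the same way up as now, and set it down rather than drop it. Leave the black collar, the big nut and the standing bolt where they are on the mat.

Things in the scene. Friction and masses are not known exactly. Their poses are not given: they have to be found in the camera images.
- blue_tray: Blue plastic kit tray, fixed, 256 (its x) x 158 (its y) x 35 high, left or right of the mat, long side roughly away from the robot. Walls and floor 4 thick; two dividers along its y, 30 high, make three compartments, each 80 (x) x 150 (y) inside, centred at x = -84, 0, +84, y = 0. Origin: centre of the underside, on the bench, z up; inner floor 4 above it. (sizes in mm)
- yellow_tray: Yellow plastic kit tray, fixed, 256 (its x) x 158 (its y) x 35 high, left or right of the mat, long side roughly away from the robot. Walls and floor 4 thick; two dividers along its y, 30 high, make three compartments, each 80 (x) x 150 (y) inside, centred at x = -84, 0, +84, y = 0. Origin: centre of the underside, on the bench, z up; inner floor 4 above it. (sizes in mm)
- pulley: V-belt pulley of bright aluminium: round rim 60 diameter x 20 high with a V groove round it, and on top a central hub 28 diameter that rises to 38 above the underside (so 18 of hub to grip); 190 g. Origin: centre of the underside, z up along the bore. It starts on the green mat, whose top is 3 above the bench. (sizes in mm)
- bearing_steel: Ball bearing, 52 outside diameter, 25 bore, 15 high, with bright steel shields (all steel-coloured from above); 130 g, gripped across its outside diameter. Origin: centre of the underside, z up along the bore. It starts on the green mat, whose top is 3 above the bench. (sizes in mm)
- gear: Bronze (golden-brown) spur gear: toothed rim 60 diameter x 16 high, and on top a central hub 26 diameter that rises to 36 above the underside (so 20 of hub to grip); 320 g. Origin: centre of the underside, z up along the bore. It starts on the green mat, whose top is 3 above the bench. (sizes in mm)
- bearing_orange: Ball bearing of the same size, 52 outside diameter, 25 bore, 15 high, but with an orange rubber seal ring between its steel rings; 130 g, gripped across its outside diameter. Origin: centre of the underside, z up along the bore. It starts on the green mat, whose top is 3 above the bench. (sizes in mm)
- shaft_key: Small bright steel parallel shaft key, a flat bar with round ends: 45 long (its x) x 14 wide (its y) x 9 high; 43 g. Origin: centre of the underside, z up. It starts on the green mat, whose top is 3 above the bench. (sizes in mm)
- collar: Black shaft collar, a plain black ring 45 outside diameter, 25 bore, 15 high. Not part of any kit. Origin: centre of the underside. It starts on the green mat, whose top is 3 above the bench. (sizes in mm)
- nut: Large dark-steel hexagon nut, 36 across the flats, 19 high. Not part of any kit. Origin: centre of the underside. It starts on the green mat, whose top is 3 above the bench. (sizes in mm)
- bolt: Zinc-yellow hexagon bolt standing upside down on its head: head 24 across the flats x 10 high below, shank 16 diameter, 48 high in all. Not part of any kit. Origin: centre of the underside of the head as it stands. It starts on the green mat, whose top is 3 above the bench. (sizes in mm)
There are look-alikes about, which are no part of the job. What is meant by the pulley is not pink, and is the larger of those in its own colour.

How it is judged:
By the outcome, as a careful person would: the job done as asked, in the order asked, and still so for the second after the job is handed in, with the robot touching nothing.
It also fails if it takes over 120 s, if anything falls off the work surface, if the arm or the gripper's body presses on something with over 40 N, if the wrist force passes 120 N, or if a joint passes its speed limit or range.

ROBOT

A 7-joint arm with a two-finger parallel gripper is mounted at the origin on the work surface. World frame = base frame: x ahead of the robot, y to its left, z up, the work surface at z = 0. Lengths are in m, angles in rad, forces in N, time in s.
With the tool pointing down it reaches from about 0.425 to 0.825 m from the base axis. Payload 3.6 kg.
Tool frame: the origin (TCP) lies where the fingers leave the gripper's body, on its centre line; the fingertips stand 73 mm ahead of it and the grasp point (between the pads) lies 54 mm ahead of it; z points along the fingers, y is the line along which they close (so a half turn about z gives the same grasp; the last joint's range is limited). The gripper opens to 85 mm and grips with 20 to 120 N. Pads are 22 mm wide; open, the fingers measure 114 mm over their backs; the gripper's body (76 mm by 85 mm) begins 54 mm behind the grasp point. The pads swing forward as they close: fully open they stand 13 mm farther back than shut.
Start: joints at [1.075, 0.615, -0.013, 1.423, 0.008, 1.103, -0.04], TCP at [0.294, -0.58, 0.304] pointing down, gripper open.
Joint ranges: [-3.12, 3.12], [-0.3, 2.06], [-1.34, 1.32], [0.26, 2.42], [-1.36, 4.5], [0.01, 1.98], [-2.84, 2.84]. Speed limits (rad/s): [2.79, 2.79, 3.14, 3.14, 3.14, 3.14, 3.14].

INTERFACE

Orientations are given as a unit quaternion [x, y, z, w].
In Python, from station import arm, snapshot, camera_info, ticket gives the robot as it stands. Calls block until the motion is done:
- arm.movep(position, orientation): joint-space move of the TCP to a pose.
- arm.line_to(position, velocity=0.15, ori=None): straight line of the TCP; ori=None keeps the orientation; velocity is the mean speed in m/s.
- arm.move_j(angles): joint-space move.
- arm.move_gripper(opening, effort=None): opening from 0.0 (shut) to 1.0 (fully open); effort is the grip in N (None keeps the last); returns when the fingers have stopped.
- arm.pause(seconds).
- arm.ik(position, orientation): joint angles nearest the present ones, or None.
- snapshot(name): name is "side" or "top"; returns the picture (384x512x3 uint8, blue, green, red); there is no depth.
- camera_info(name): a dict with "fx", "fy", "cx", "cy" (pixels), "R" (3x3) and "t" (3): a world point X has camera coordinates R X + t. Camera axes: x right, y down, z forward; pixel columns grow to the right and rows downward; lengths in m; the calibration is good to about 2 mm. A picture is of the moment at which its call begins. camera_info takes no time and is no camera call.
A pose or a line that the arm cannot do raises arm.MotionError and nothing moves.
- ticket.finish_job(): hands the job in; it is judged then, once.
Readings, each from a call of its own:
- arm.read_time(): time.
- arm.read_joint_positions(): joint angles.
- arm.read_dq(): joint speeds.
- arm.read_effort(): joint torques, N m.
- arm.read_tool_pos(): TCP position.
- arm.read_eef_rot(): TCP orientation.
- arm.read_ft_force(): force on the tool from outside, world axes, zero at the start.
- arm.read_wrist_torque(): the same for the moment, N m.
- arm.read_opening(): opening from 0.0 (shut) to 1.0 (fully open).
- arm.read_finger_force(): force on a finger pad.
Only numpy, scipy, OpenCV 4.12 (cv2) and the standard library are available. Lean on these libraries where they do the work, as an engineer would, in place of code of your own. Each camera call takes 0.05 s, during which the arm holds its last target. There are 200 camera calls.

## Working session

There is one attempt and no reset: what is moved stays moved. The work goes in short steps, each a Python script; the robot and the scene stay as the last script left them, time stands still between calls to the robot, and variables do not carry over. Pictures are saved under pics/ and viewed, at most 14 in all, crops included, and the job is handed in when it is done.

```bash
ls; mkdir -p pics; python3 - <<'E'
from station import *
import cv2
for n in("top","side"):
    im=snapshot(n); cv2.imwrite(f"pics/{n}0.png",im); c=camera_info(n); print(n,c)
    cv2.imwrite(f"pics/{n}0b.png",cv2.resize(im,(800,600),interpolation=cv2.INTER_CUBIC))
print(arm.read_time(),arm.read_tool_pos(),arm.read_eef_rot())
E
```

```text
pics
top {'fx': 421.02748086430773, 'fy': 421.02748086430773, 'cx': 247.86361002870245, 'cy': 184.67651158880733, 'R': array([[-0.01647061, -0.99983987,  0.00699696],
       [-0.9927544 ,  0.01552004, -0.11915468],
       [ 0.11902701, -0.00890882, -0.99285105]]), 't': array([-0.00248742,  0.53163252,  0.82721093])}
side {'fx': 475.77617305511944, 'fy': 475.77617305511944, 'cx': 258.6614125524051, 'cy': 185.80781572881597, 'R': array([[-0.97764358, -0.210196  ,  0.00553794],
       [-0.11118761,  0.49443251, -0.86207529],
       [ 0.17846664, -0.84341813, -0.50674996]]), 't': array([0.49981141, 0.08861414, 0.85104223])}
0.1 [ 0.29403951 -0.57911727  0.30281843] [ 9.72527965e-01  2.32783119e-01 -2.93915132e-04 -1.13594072e-03]
```

View pics/top0b.png

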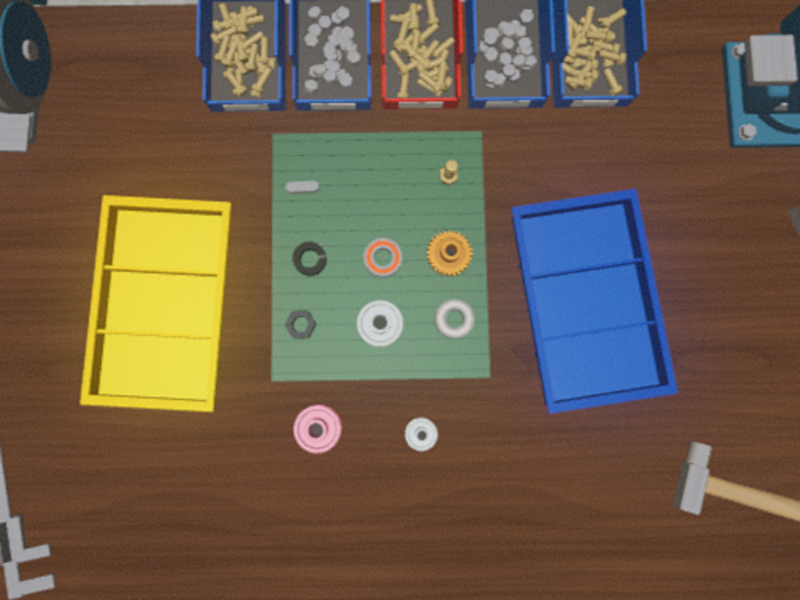

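View pics/side0b.png

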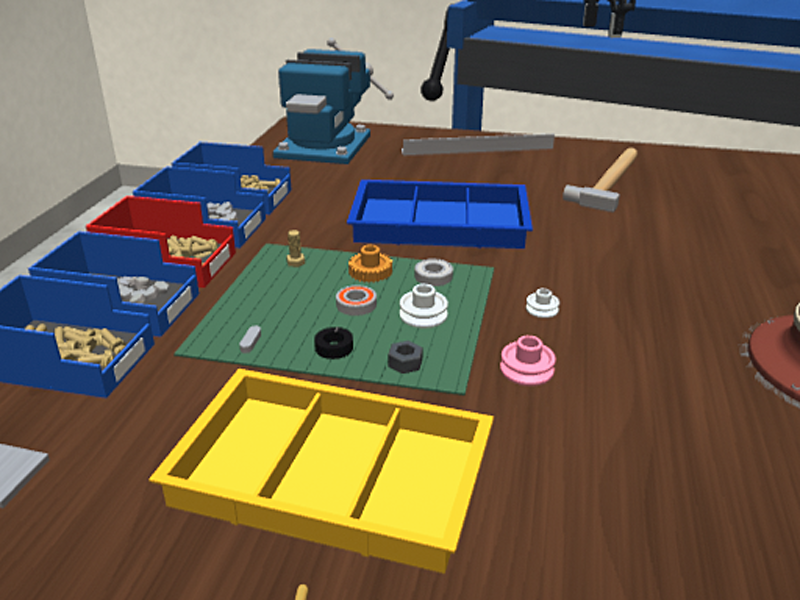

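The top view (800x600) shows the pulley at (380,323), steel bearing at (455,318), gear at (450,252), orange bearing at (383,257) and key at (302,186). The yellow tray is on the left and the blue on the right. The pink and small white pulleys are off the mat. Next I'll turn these into positions.

```bash
cat > vis.py <<'E'
import cv2, numpy as np
from station import snapshot, camera_info
def ray(cam,uv,z):
    c=camera_info(cam); R,t=np.array(c["R"]),np.array(c["t"]); C=-R.T@t
    uv=np.atleast_2d(uv).astype(float)
    d=np.c_[(uv[:,0]-c["cx"])/c["fx"],(uv[:,1]-c["cy"])/c["fy"],np.ones(len(uv))]@R
    return (C+d*((z-C[2])/d[:,2])[:,None])[:,:2]
def big(m): return max(cv2.findContours(m,cv2.RETR_EXTERNAL,cv2.CHAIN_APPROX_NONE)[0],key=cv2.contourArea)
E
python3 - <<'E'
from vis import *
im=cv2.imread("pics/top0.png"); h=cv2.cvtColor(im,cv2.COLOR_BGR2HSV)
c=camera_info("top"); print("cam",-np.array(c["R"]).T@c["t"])
g=cv2.inRange(h,(60,60,40),(90,255,255)); g=cv2.morphologyEx(g,cv2.MORPH_CLOSE,np.ones((3,3)))
mat=np.zeros_like(g); cv2.fillPoly(mat,[cv2.convexHull(big(g))],255); mat=cv2.erode(mat,np.ones((7,7)))
m=cv2.morphologyEx(mat&~cv2.inRange(h,(60,60,40),(90,255,255)),cv2.MORPH_OPEN,np.ones((2,2)))
for k in cv2.findContours(m,cv2.RETR_EXTERNAL,cv2.CHAIN_APPROX_NONE)[0]:
    if cv2.contourArea(k)<60: continue
    p=ray("top",k[:,0],.010).astype(np.float32)
    (x,y),s,a=cv2.minAreaRect(p); q,r=cv2.minEnclosingCircle(p)
    print(np.round(k[:,0].mean(0)),"rect",np.round([x,y],4),np.round(s,4),round(a,1),"circ",np.round(q,4),round(r,4))
for n,lo,hi in(("blue",(100,150,40),(120,255,255)),("yellow",(22,150,60),(34,255,255))):
    mm=cv2.inRange(h,lo,hi); mm[:118]=0; mm[:, 420 if n=="yellow" else 440:]=0
    if n=="blue": mm[:,:310]=0
    k=big(cv2.morphologyEx(mm,cv2.MORPH_OPEN,np.ones((3,3)))); p=ray("top",k[:,0],.035).astype(np.float32)
    print(n,np.round(cv2.minAreaRect(p)[1],4),cv2.minAreaRect(p)[2]); print(np.round(cv2.boxPoints(cv2.minAreaRect(p)),4))
    ap=cv2.approxPolyDP(cv2.convexHull(k),6,True)[:,0]; print(ap.tolist(),np.round(ray("top",ap,.035),4).tolist())
E
```

```text
cam [ 0.42927911 -0.00336851  0.88466115]
[252. 203.] rect [ 0.5027 -0.0261] [0.2374 0.0946] 68.1 circ [ 0.4782 -0.0162] 0.1188
[196. 169.] rect [0.5689 0.0899] [0.0685 0.0501] 18.9 circ [0.5661 0.0962] 0.0359
[246. 166.] rect [ 0.5749 -0.008 ] [0.0547 0.0575] 89.3 circ [ 0.5739 -0.0078] 0.0301
[286. 169.] rect [ 0.5705 -0.0964] [0.0634 0.081 ] 89.1 circ [ 0.5701 -0.0891] 0.045
[194. 120.] rect [0.6742 0.1012] [0.0191 0.0472] 3.7 circ [0.6746 0.1012] 0.0239
[288. 111.] rect [ 0.6915 -0.0997] [0.0257 0.0354] 88.5 circ [ 0.6925 -0.0994] 0.0191
blue [0.271  0.1699] 7.831233978271484
[[ 0.3686 -0.2111]
 [ 0.3917 -0.3794]
 [ 0.6602 -0.3424]
 [ 0.6371 -0.1742]]
[[406, 121], [432, 251], [351, 263], [328, 133]] [[0.6591, -0.3414], [0.3917, -0.3772], [0.3708, -0.2138], [0.6361, -0.1783]]
yellow [0.1719 0.2741] 85.88803100585938
[[0.3766 0.2118]
 [0.65   0.1921]
 [0.6623 0.3635]
 [0.389  0.3832]]
[[66, 125], [147, 130], [135, 263], [51, 258]] [[0.6609, 0.3618], [0.6479, 0.195], [0.3781, 0.2155], [0.3907, 0.3821]]
```

```bash
python3 - <<'E'
from vis import *
im=cv2.imread("pics/top0.png"); h=cv2.cvtColor(im,cv2.COLOR_BGR2HSV)
g=cv2.inRange(h,(55,50,20),(95,255,255)); G=cv2.morphologyEx(g,cv2.MORPH_CLOSE,np.ones((3,3)))
mat=np.zeros_like(g); cv2.fillPoly(mat,[cv2.convexHull(big(G))],255); mat=cv2.erode(mat,np.ones((7,7)))
m=cv2.morphologyEx(mat&~g,cv2.MORPH_OPEN,np.ones((4,4)))
vis=im.copy()
for k in cv2.findContours(m,cv2.RETR_EXTERNAL,cv2.CHAIN_APPROX_NONE)[0]:
    if cv2.contourArea(k)<60: continue
    cv2.drawContours(vis,[k],-1,(255,0,255),1)
    p=ray("top",k[:,0],.012).astype(np.float32)
    (x,y),s,a=cv2.minAreaRect(p); q,r=cv2.minEnclosingCircle(p)
    print(np.round(k[:,0].mean(0)),"rect",np.round([x,y],4),np.round(s,4),round(a,1),"circ",np.round(q,4),round(r,4),"cen",np.round(ray("top",cv2.minAreaRect(k)[0],.012),4))
s=512/800
for n,e in(("Y",[(104,267),(217,275),(98,330),(212,336)]),("B",[(530,276),(638,260),(540,336),(655,322)])):
    p=ray("top",np.array(e)*s,.030); print(n,np.round(p,4).tolist(),"ctr",np.round(p.mean(0),4))
v=vis[80:270,50:440]; cv2.imwrite("pics/seg.png",cv2.resize(v,None,fx=2,fy=2))
E
```

```text
[192. 208.] rect [0.4871 0.1043] [0.0394 0.0373] 89.1 circ [0.4865 0.1041] 0.021 cen [[0.487  0.1043]]
[244. 208.] rect [ 0.4854 -0.0024] [0.0623 0.0622] 89.1 circ [ 0.4858 -0.0023] 0.0326 cen [[ 0.4853 -0.0024]]
[292. 205.] rect [ 0.4911 -0.1012] [0.0522 0.052 ] 89.1 circ [ 0.4912 -0.1015] 0.0281 cen [[ 0.491  -0.1012]]
[199. 166.] rect [0.575  0.0917] [0.0442 0.0425] 89.1 circ [0.5759 0.0909] 0.0235 cen [[0.575  0.0917]]
[246. 165.] rect [ 0.5746 -0.0069] [0.0525 0.0531] 89.1 circ [ 0.5746 -0.0077] 0.0279 cen [[ 0.5745 -0.0069]]
[288. 163.] rect [ 0.5796 -0.0974] [0.0611 0.0619] 88.6 circ [ 0.5794 -0.0966] 0.0327 cen [[ 0.5795 -0.0974]]
[194. 120.] rect [0.674 0.101] [0.0425 0.0174] 89.8 circ [0.6741 0.1009] 0.0222 cen [[0.6741 0.101 ]]
[288. 111.] rect [ 0.692  -0.0995] [0.0257 0.0331] 88.5 circ [ 0.692  -0.0995] 0.0188 cen [[ 0.692  -0.0995]]
Y [[0.566, 0.3595], [0.5531, 0.2116], [0.4836, 0.3644], [0.4734, 0.2169]] ctr [0.519  0.2881]
B [[0.5454, -0.1988], [0.5645, -0.3423], [0.4666, -0.2084], [0.4824, -0.3595]] ctr [ 0.5147 -0.2772]
```

View pics/seg.png

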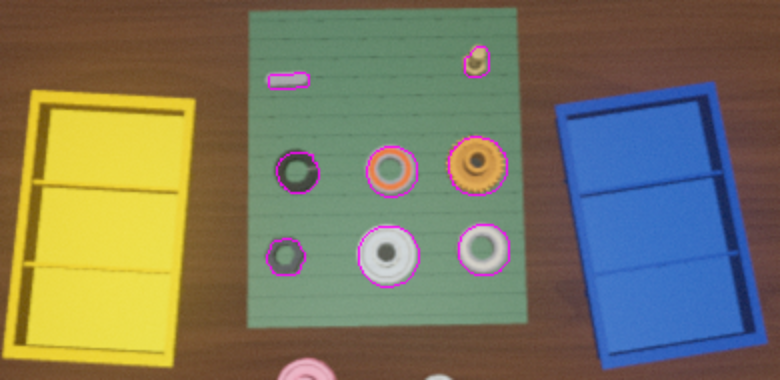

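The segmentation outlines follow each part, and the tray centres found from the dividers and from the rims agree within 1 mm. I'll pick the pulley first.

```bash
cat > rob.py <<'E'
import numpy as np
from scipy.spatial.transform import Rotation
from station import arm, ticket
TR={"blue":((.5146,-.2775),7.6),"yellow":((.519,.2886),-4.3)}
ZT=.20
def quat(phi):
    a=np.radians(phi); y=np.array([np.cos(a),np.sin(a),0]); z=np.array([0,0,-1.])
    return Rotation.from_matrix(np.c_[np.cross(y,z),y,z]).as_quat()
def go(p,phi):
    "joint move to p, with whichever half turn moves joint 7 least"
    j=np.array(arm.read_joint_positions()); best=None
    for f in(phi,phi+180):
        s=arm.ik(list(p),quat(f).tolist())
        if s is not None and (best is None or abs(s[6]-j[6])<best[0]): best=(abs(s[6]-j[6]),f)
    arm.movep(list(p),quat(best[1]).tolist())
def fz(): return arm.read_ft_force()[2]
def descend(xy,z0,z1,lim=4,step=.0015):
    "fast to z0, then small steps to z1; stops on contact"
    arm.line_to([*xy,z0],velocity=.2); arm.pause(.1); f0=fz(); z=z0
    while z>z1+1e-5:
        z=max(z-step,z1); arm.line_to([*xy,z],velocity=.03)
        if fz()-f0>lim: print("contact at",round(z,4),round(fz()-f0,1)); break
    return z
def pick(xy,phi,z,opening,effort,guard=.012):
    go([*xy,ZT],phi); arm.move_gripper(opening)
    z=descend(xy,z+guard,z)
    arm.move_gripper(opening*.2,effort=effort)
    zz=arm.read_tool_pos()[2]
    arm.line_to([*xy,ZT],velocity=.2)
    print("picked z",round(z,4),round(zz,4),"open",round(arm.read_opening(),3),"ff",np.round(arm.read_finger_force(),1),"t",arm.read_time())
    return z
def slot(tray,i,dy=0):
    (x,y),a=TR[tray]; a=np.radians(a); d=.084*i
    return np.array([x+d*np.cos(a)-dy*np.sin(a),y+d*np.sin(a)+dy*np.cos(a)]),TR[tray][1]+90
def place(tray,i,zp,rel):
    xy,phi=slot(tray,i); go([*xy,ZT],phi)
    z=descend(xy,zp+.006,zp+.0005,lim=3,step=.001)
    arm.pause(.1); arm.move_gripper(rel); arm.pause(.1)
    arm.line_to([*xy,ZT],velocity=.2); print("placed",round(z,4),"t",arm.read_time(),"J",np.round(arm.read_joint_positions(),2))
E
python3 - <<'E'
from rob import *
pick((.4853,-.0024),97.6,.100,.55,50)
print(arm.read_ft_force(),arm.read_joint_positions())
E
```

```text
picked z 0.1 0.1004 open 0.301 ff 49.3 t 6.4333
[ 0.26059707 -0.2619934  -1.82934723] [ 0.42757677  0.60014532 -0.69913883  1.99910233  0.56581351  0.74603485
  1.08648022]
```

```bash
python3 - <<'E'
from rob import *
place("blue",0,.1014,.55)
# bearing: tips near the mat; guarded
zp=pick((.4910,-.1012),97.6,.076,.82,50,guard=.015)
print(arm.read_ft_force())
E
```

```text
placed 0.1019 t 10.9083 J [ 0.88  0.73 -0.72  1.73  0.59  0.91  1.63]
picked z 0.076 0.0765 open 0.583 ff 52.0 t 16.3667
[-0.6976347  -0.74822658 -2.02355593]
```

```bash
sed -i 's/zp+.0005,lim=3/zp-.001,lim=3/' rob.py; python3 - <<'E'
from rob import *
from vis import *
place("blue",1,.0775,.82)
go([.5,-.05,.25],97.6)
zp=pick((.5796,-.0974),85.7,.093,.55,60)
print(arm.read_ft_force())
place("yellow",0,.0944,.55)
arm.line_to([.45,.2,.3])
for n in("top","side"): cv2.imwrite(f"pics/{n}1.png",cv2.resize(snapshot(n),(800,600),interpolation=cv2.INTER_CUBIC))
E
```

```text
contact at 0.0765 7.8
placed 0.0765 t 21.0583 J [ 0.77  0.82 -0.71  1.51  0.59  1.03  1.61]
picked z 0.093 0.0935 open 0.281 ff 59.0 t 26.6083
[ 0.57746496 -0.47310863 -3.66767169]
contact at 0.0934 8.6
placed 0.0934 t 31.7917 J [-0.17  0.72 -0.63  1.7   0.52  0.9   0.48]
```

View pics/top1.png

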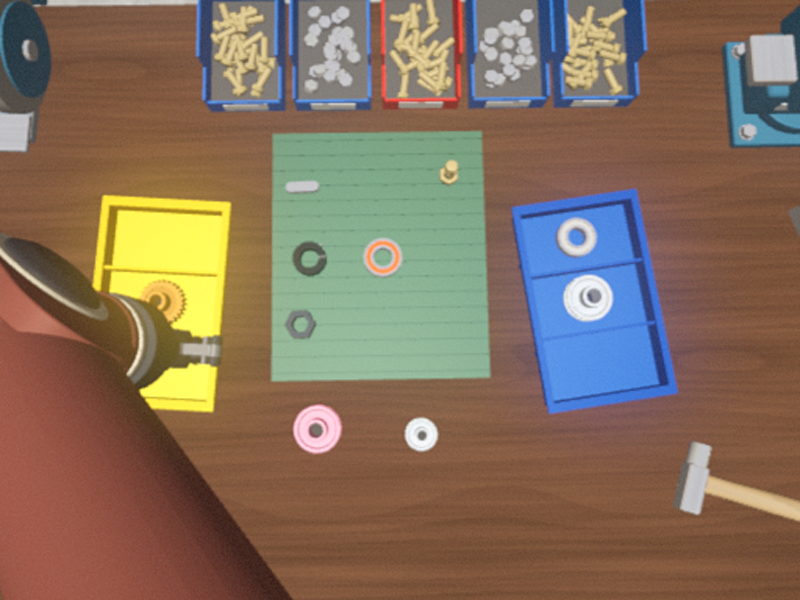

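View pics/side1.png

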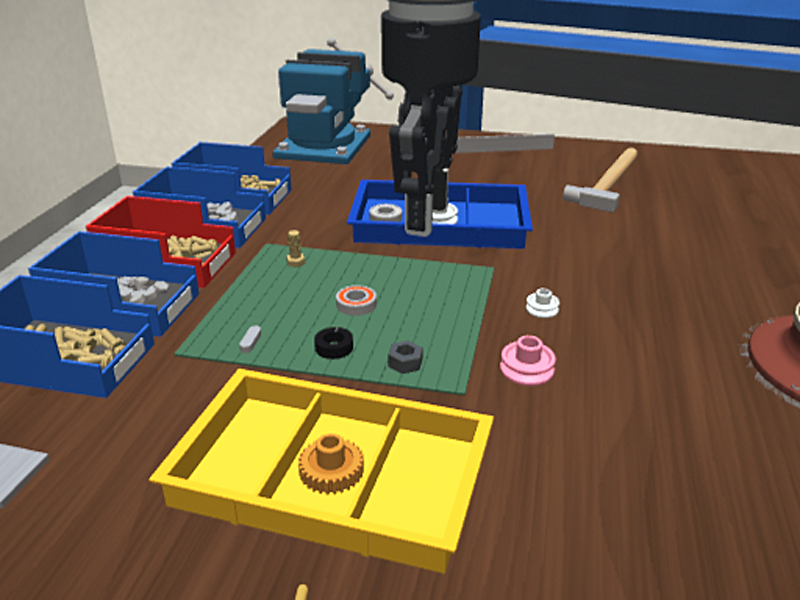

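Steel bearing at (577,237) and pulley at (588,297) each have their own blue compartment, and the gear at (330,462) in the side view lies flat in the middle yellow one. Next are the orange bearing and the key.

```bash
python3 - <<'E'
from rob import *
from vis import *
im=cv2.imread("pics/top0.png"); h=cv2.cvtColor(im,cv2.COLOR_BGR2HSV)
m=cv2.inRange(h,(55,50,20),(95,255,255)); m=cv2.morphologyEx(~m[110:130,178:210],cv2.MORPH_OPEN,np.ones((4,4)))
ys,xs=np.nonzero(m); p=ray("top",np.c_[xs+178,ys+110],.008); c=p.mean(0)
v=np.linalg.svd(p-c)[2][0] if len(p)<2000 else None
ang=np.degrees(np.arctan2(v[1],v[0])); print("key",c,ang)
zp=pick((.5747,-.0073),85.7,.076,.80,50,guard=.015)
place("yellow",-1,.0775,.80)
go([.55,.15,.25],ang+90)
zp=pick(c,ang+90,.0775,.35,40,guard=.015)
print(arm.read_ft_force())
E
```

```text
key [0.67483604 0.10151779] 93.28058356611221
picked z 0.076 0.0766 open 0.583 ff 51.9 t 38.7667
contact at 0.0765 9.5
placed 0.0765 t 43.9 J [-0.24  0.63 -0.62  1.89  0.51  0.78  0.36]
picked z 0.0775 0.0777 open 0.148 ff 41.5 t 50.1
[-0.49690624  0.13626849 -1.07556819]
```

```bash
python3 - <<'E'
from rob import *
from vis import *
place("yellow",1,.0787,.35)
go([.45,-.1,.30],90)
for n in("top","side"): cv2.imwrite(f"pics/{n}2.png",cv2.resize(snapshot(n),(800,600),interpolation=cv2.INTER_CUBIC))
E
```

```text
contact at 0.0777 5.5
placed 0.0777 t 54.8083 J [-0.15  0.81 -0.6   1.48  0.5   1.01  0.62]
```

View pics/side2.png

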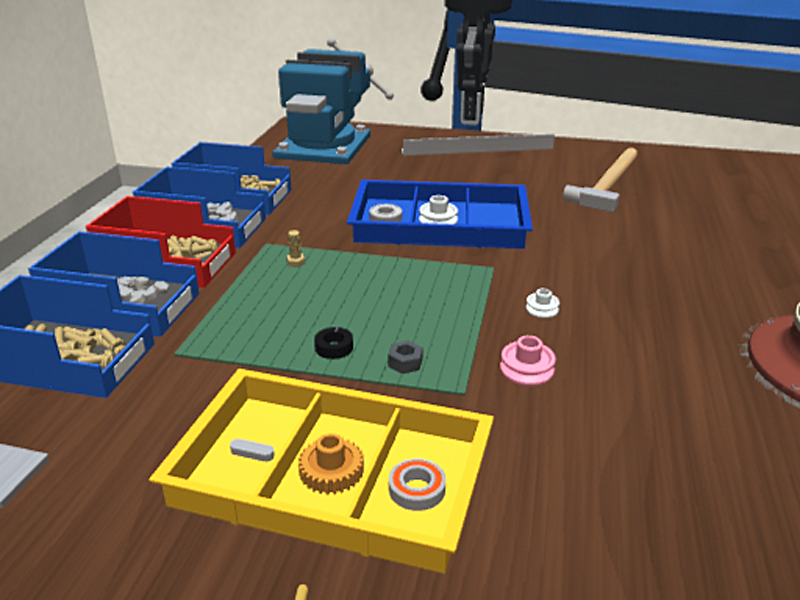

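View pics/top2.png

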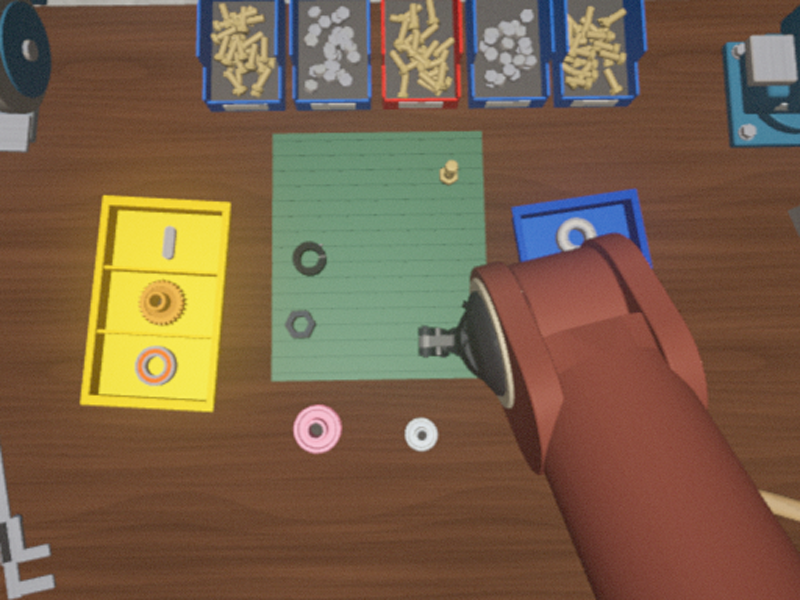

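All five parts lie flat, each in its own compartment: key (168,243), gear (162,302) and orange bearing (156,365) in yellow; steel bearing and pulley in blue. The collar, nut and bolt haven't moved, so I'm handing the job in.

```bash
python3 -c "
from station import *
print(ticket.finish_job(), arm.read_time())"
```

```text
the job is handed in; nothing more can be done
the job is handed in; nothing more can be done
```

Both kits are made up and the job is handed in at about 55 s: the final pictures showed all five parts flat in their own compartments, with the collar, nut and bolt where they were; no verdict came back.

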